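Rack the sample jars by height for the pH meter

TASK

Put the four white sample jars into the four wells of the empty wooden rack in order of height: the shortest in the well at the pH meter's end, each next one taller, the tallest at the far end by the black beaker. Keep the jars upright throughout, leave each one sitting on the floor of its own well, and leave the beaker where it stands.

Things in the scene. Friction and masses are not known exactly. Their poses are not given: they have to be found in the camera images.
- jar_52_center (a point): The smallest (shortest) of four round white sample jars with black screw lids, loose, standing upright on the bench: straight-sided, 36 mm in diameter and 52 mm tall over all. Point at its centre, half-way up; z points up its axis.
- jar_68_center (a point): The second shortest of four round white sample jars with black screw lids, loose, standing upright on the bench: straight-sided, 40 mm in diameter and 68 mm tall over all. Point at its centre, half-way up; z points up its axis.
- jar_84_center (a point): The second tallest of four round white sample jars with black screw lids, loose, standing upright on the bench: straight-sided, 44 mm in diameter and 84 mm tall over all. Point at its centre, half-way up; z points up its axis.
- jar_100_center (a point): The tallest of four round white sample jars with black screw lids, loose, standing upright on the bench: straight-sided, 48 mm in diameter and 100 mm tall over all. Point at its centre, half-way up; z points up its axis.
- well_1_floor (a point): Well 1 of the empty wooden rack, counted from the rack's +y (left, seen from the robot) end. The rack is fixed, a straight row of four like wells 95 mm apart. A round hole 64 mm wide and 14 mm deep with a flat floor; point at the centre of that floor, 10 mm above the bench; the wood's top is 24 mm above the bench. y runs along the row towards well 1, x across it.
- well_2_floor (a point): Well 2 of the empty wooden rack, counted from the rack's +y (left, seen from the robot) end. The rack is fixed, a straight row of four like wells 95 mm apart. A round hole 64 mm wide and 14 mm deep with a flat floor; point at the centre of that floor, 10 mm above the bench; the wood's top is 24 mm above the bench. y runs along the row towards well 1, x across it.
- well_3_floor (a point): Well 3 of the empty wooden rack, counted from the rack's +y (left, seen from the robot) end. The rack is fixed, a straight row of four like wells 95 mm apart. A round hole 64 mm wide and 14 mm deep with a flat floor; point at the centre of that floor, 10 mm above the bench; the wood's top is 24 mm above the bench. y runs along the row towards well 1, x across it.
- well_4_floor (a point): Well 4 of the empty wooden rack, counted from the rack's +y (left, seen from the robot) end. The rack is fixed, a straight row of four like wells 95 mm apart. A round hole 64 mm wide and 14 mm deep with a flat floor; point at the centre of that floor, 10 mm above the bench; the wood's top is 24 mm above the bench. y runs along the row towards well 1, x across it.
- ph_meter: pH meter, fixed to the bench: dark blue sloping case 190 x 95 mm, up to about 55 mm high, with a grey-green display and grey keys. It stands off one end of the rack, either well 1's or well 4's. Origin under its centre; x along its length.
- beaker: Black plastic beaker, open, 80 mm wide and 85 mm tall, loose, standing off the rack's other end, opposite the pH meter. To be left where it stands. Origin at the centre of its underside.
There are look-alikes about, which are no part of the job. Leave any red look-alike of the part that bears jar_84_center alone. Leave any pink look-alike of the part that bears jar_100_center alone.

How it is judged (in metres and radians):
At the end, for the whole second after the job is handed in: From the pH meter's end of the rack to the other the wells hold the 52, 68, 84 and 100 mm jars, in this order; each jar stands on its well's floor (centre height within 5 mm, within 15.5 mm of the well's centre, tilt below 0.12 rad), released and at rest (((y of ph_meter in the frame of well_1_floor above 0 m and horizontal distance between jar_52_center and well_1_floor below 0.0155 m and height (world z) of jar_52_center between 0.031 and 0.041 m and angle between each of jar_52_center, jar_68_center, jar_84_center, jar_100_center's own z axis and vertical below 0.12 rad and horizontal distance between jar_68_center and well_2_floor below 0.0155 m and height (world z) of jar_68_center between 0.039 and 0.049 m and horizontal distance between jar_84_center and well_3_floor below 0.0155 m and height (world z) of jar_84_center between 0.047 and 0.057 m and horizontal distance between jar_100_center and well_4_floor below 0.0155 m and height (world z) of jar_100_center between 0.055 and 0.065 m) or (not (y of ph_meter in the frame of well_1_floor above 0 m) and horizontal distance between jar_52_center and well_4_floor below 0.0155 m and height (world z) of jar_52_center between 0.031 and 0.041 m and angle between each of jar_52_center, jar_68_center, jar_84_center, jar_100_center's own z axis and vertical below 0.12 rad and horizontal distance between jar_68_center and well_3_floor below 0.0155 m and height (world z) of jar_68_center between 0.039 and 0.049 m and horizontal distance between jar_84_center and well_2_floor below 0.0155 m and height (world z) of jar_84_center between 0.047 and 0.057 m and horizontal distance between jar_100_center and well_1_floor below 0.0155 m and height (world z) of jar_100_center between 0.055 and 0.065 m))); the robot touches nothing.
It fails at once if a jar was tipped over (more than 0.6 rad) (angle between any of jar_52_center, jar_68_center, jar_84_center, jar_100_center's own z axis and vertical above 0.6 rad).
It fails at once if the black beaker was pushed away (more than 15 mm) (distance of beaker from where it was at the start of the episode above 0.015 m).
It also fails if it takes over 104 s, if anything falls off the work surface, if the arm or the gripper's body presses on something with over 40 N, if the wrist force passes 120 N, or if a joint passes its speed limit or range.

ROBOT

A 6-joint arm with a two-finger parallel gripper is mounted at the origin on the work surface. World frame = base frame: x ahead of the robot, y to its left, z up, the work surface at z = 0. Lengths are in m, angles in degrees, forces in N, time in s.
With the tool pointing down it reaches from about 0.375 to 0.9 m from the base axis. Payload 3.1 kg.
Tool frame: the origin (TCP) lies at the very end of the fingers, on their centre line; the grasp point (between the pads) lies 19 mm behind it; z points along the fingers, y is the line along which they close (so a half turn about z gives the same grasp; the last joint's range is limited). The gripper opens to 87 mm and grips with 3 to 60 N. Pads are 19 mm wide; open, the fingers measure 117 mm over their backs; the gripper's body (75 mm by 190 mm) begins 51 mm behind the grasp point.
Start: joints at [54.001, 30.224, 82.088, -0, 67.689, -10.227], TCP at [0.272, 0.563, 0.223] pointing down, gripper open.
Joint ranges: [-176.69, 176.69], [-43.24, 126.21], [12.49, 139.97], [-82, 262], [0, 151.66], [-163.58, 163.58]. Speed limits (degrees/s): [159.86, 159.86, 180, 180, 180, 180].

INTERFACE

Orientations are given as a 3x3 rotation matrix whose columns are the frame's x, y, z axes.
In Python, from rig import readout, cams, bot gives the robot as it stands.
- The arm moves only by the shell command python3 -m inch 'ROWS'. ROWS is JSON, a list of rows, each a list of 5 numbers: the shift along the world's x, y, z in cm, then the turn about the world's z in degrees, then the finger opening in cm, from 0 to 8.7. In form: [[dx, dy, dz, twist, fingers], ...]. A call has 1 to 10 rows; each row is the pose to reach, as a shift and turn from the pose commanded when the call began; what a row does not reach only later rows make up. A row lasts 1/12 s, in which the tool goes at most 41.7 mm and 7.16 degrees, less where a joint would pass 70% of its speed; a pose out of reach is approached as far as the arm can. A call with a gripper value outside its range is refused whole. The fingers move at their own pace and stop on an object; the grip force is fixed at half the most. Time passes only in rows, so rows that repeat a pose let the fingers close. It gives the time, the measured TCP pose, the force, the opening and the grip force at its end, in the units of the state.
- readout.read_state(): the state, without advancing time (a new reading comes with each control period).
- cams.capture(name): name is "scene" or "top"; returns a dict with "image" (384x512x3 uint8, blue, green, red), "intrinsics" (3x3 intrinsics, pixels), "k1" (the pictures are not rectified: a ray, as slopes to the right and down, at radius r is drawn at 1 + k1 r^2 times it, then the intrinsics apply), "xyz" and "rotation" of the camera in the world. Camera axes: x right, y down, z forward; pixel columns grow to the right and rows downward; lengths in m; the calibration is good to about 2 mm. A picture is of the moment at which its call begins. There is no depth.
- bot.hand_in(): hands the job in; it is judged then, once.
The state is a dict: "time_s": time; "joint_positions": joint angles; "qvel": joint speeds; "tau": joint torques, N m; "position": TCP position; "tcp_rot": TCP orientation; "force": force on the tool from outside, world axes, zero at the start; "moment": the same for the moment, N m; "opening": opening from 0.0 (shut) to 1.0 (fully open); "grasp_force": force on a finger pad.
Only numpy, scipy, OpenCV 4.12 (cv2) and the standard library are available. Lean on these libraries where they do the work, as an engineer would, in place of code of your own. Each camera call takes 0.05 s, during which the arm holds its last target. There are 200 camera calls.

## Working session

There is one attempt and no reset: what is moved stays moved. The work goes in short steps, Python scripts to look and compute and a shell command to move; the robot and the scene stay as the last step left them, time stands still between calls to the robot, and variables do not carry over. Pictures are saved under pics/ and viewed, at most 14 in all, crops included, and the job is handed in when it is done.

```bash
mkdir -p pics; cat > h.py <<'E'
import numpy as np, cv2
from rig import readout, cams, bot
def cap(n,f):
    c=cams.capture(n); cv2.imwrite('pics/'+f,c['image']); np.save('pics/'+n+'.npy',c,allow_pickle=True); return c
def load(n): return np.load('pics/'+n+'.npy',allow_pickle=True).item()
def p2w(c,uv,z):
    K=np.array(c['intrinsics']);d=(np.array(uv,float)-K[:2,2])/[K[0,0],K[1,1]]
    rd=np.linalg.norm(d); r=rd
    for _ in range(30): r=rd/(1+c['k1']*r*r)
    s=d*(r/rd if rd else 1)
    v=np.array(c['rotation'])@[s[0],s[1],1]; o=np.array(c['xyz'])
    return o+v*(z-o[2])/v[2]
def w2p(c,P):
    q=np.array(c['rotation']).T@(np.array(P)-c['xyz']); s=q[:2]/q[2]; s=s*(1+c['k1']*(s@s))
    K=np.array(c['intrinsics']); return s*[K[0,0],K[1,1]]+K[:2,2]
E
python3 - <<'E'
from h import *
for n in('top','scene'):
    c=cap(n,n+'0.png'); print(c['xyz'],c['rotation'],c['intrinsics'],c['k1'])
    cv2.imwrite(f'pics/{n}0b.png',cv2.resize(c['image'],(800,600),interpolation=cv2.INTER_CUBIC))
s=readout.read_state();print(s['time_s'],s['position'],s['tcp_rot'])
E
```

```text
[0.55206015 0.01739677 1.03146813] [[ 0.01040759 -0.99813866  0.06009066]
 [-0.99964578 -0.01185774 -0.02382679]
 [ 0.02449498 -0.0598214  -0.99790851]] [[354.70328808   0.         259.0381901 ]
 [  0.         354.70328808 186.95937957]
 [  0.           0.           1.        ]] -0.07222417870884743
[ 1.28959666 -0.29137909  0.58815323] [[ 3.93888337e-01  5.23542664e-01 -7.55483326e-01]
 [ 9.19158255e-01 -2.24102096e-01  3.23923375e-01]
 [ 2.82310075e-04 -8.21998376e-01 -5.69489763e-01]] [[361.47018846   0.         251.97228915]
 [  0.         361.47018846 190.23896289]
 [  0.           0.           1.        ]] 0.016965336146568134
0.1 [0.27131944 0.56231561 0.22166779] [[-9.00545815e-01  4.34759706e-01 -1.11072230e-03]
 [ 4.34761011e-01  9.00544487e-01 -1.57786411e-03]
 [ 3.14263108e-04 -1.90383767e-03 -9.99998138e-01]]
```

View pics/top0b.png

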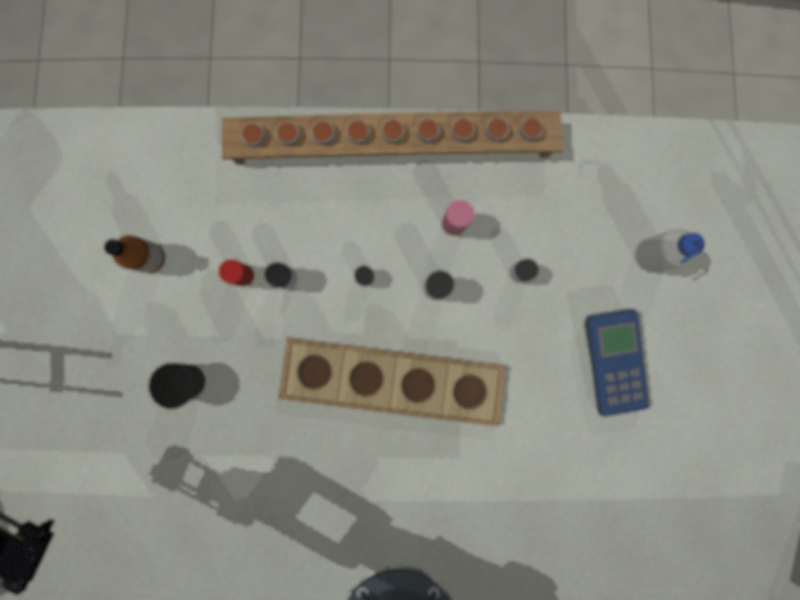

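View pics/scene0b.png

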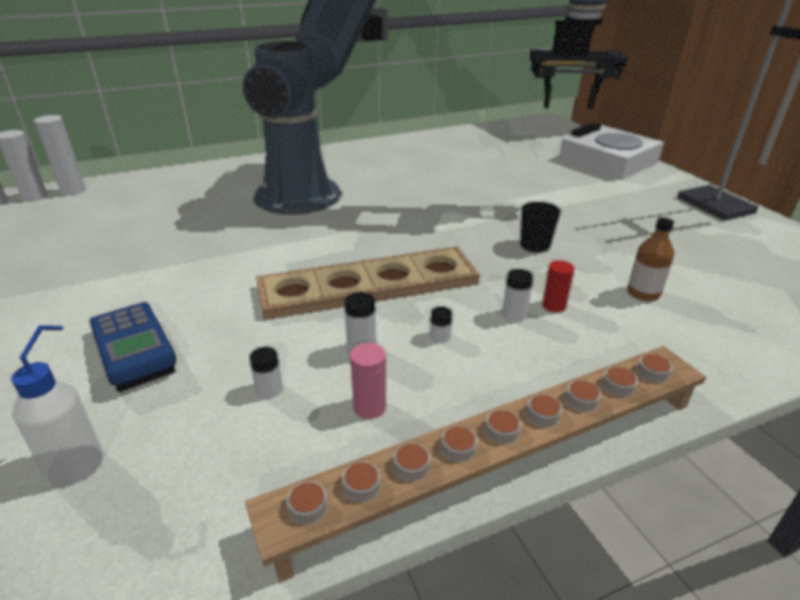

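The top view (800x600) shows the jars at (278,275) = 84, (364,275) = 52, (440,284) = 100 and (526,269) = 68. The wells are at (314,372), (366,379), (418,385) and (470,391). The pH meter is at (617,362), off well 4, and the beaker is at (175,385). So 52→W4, 68→W3, 84→W2 and 100→W1.

```bash
python3 - <<'E'
from h import *
c=load('top'); s=load('scene'); im=c['image']; g=im.max(2)
def blob(u,v,thr,R=17):
    u,v=int(u*.64),int(v*.64); m=(g[v-R:v+R,u-R:u+R]<thr).astype(np.uint8)
    n,l,st,ce=cv2.connectedComponentsWithStats(m)
    k=1+np.argmin([np.hypot(*(ce[i]-R))-.05*st[i,4] for i in range(1,n)]); return ce[k]+[u-R,v-R],st[k]
o=im.copy(); so=s['image'].copy()
def circ(img,cam,p,z,r,col):
    pts=[w2p(cam,[p[0]+r*np.cos(a),p[1]+r*np.sin(a),z]) for a in np.linspace(0,6.28,40)]
    cv2.polylines(img,[np.round(np.array(pts)*16).astype(int)],True,col,1,cv2.LINE_AA,4)
for h,r,uv in[(52,18,(364,275)),(68,20,(526,269)),(84,22,(278,275)),(100,24,(440,284))]:
    b,st=blob(*uv,75); p=p2w(c,b,(h-6)/1000); print(h,b,st,p.round(4))
    for i,q in((o,c),(so,s)):
        circ(i,q,p,h/1000,r/1000,(0,255,0)); circ(i,q,p,0,r/1000,(0,0,255))
W=[]
for uv in[(314,372),(366,379),(418,385),(470,391)]:
    b,st=blob(*uv,95); p=p2w(c,b,.02); W.append(p); print('well',b,st,p.round(4))
W=np.array(W); i=np.array([1.5,.5,-.5,-1.5]); m=W.mean(0); d=(i[:,None]*W).sum(0)/5
print('pitch',np.linalg.norm(d[:2]),'yaw rackx',np.degrees(np.arctan2(-d[0],d[1])))
u=d/np.linalg.norm(d)*.095
for k in i:
    p=m+k*u; print(p.round(4))
    for I,q in((o,c),(so,s)): circ(I,q,p,.024,.032,(0,255,255))
cv2.imwrite('pics/ov.png',np.vstack([cv2.resize(o[150:290,100:400],(640,299)),cv2.resize(so[140:280,130:430],(640,299))]))
E
```

```text
52 [232.90909091 176.09090909] [13 12 11 11 99] [0.6409 0.067  0.046 ]
68 [336.37762238 172.63636364] [ 11  12  14  13 143] [ 0.6527 -0.2196  0.062 ]
84 [177.95049505 175.75742574] [ 10  10  17  15 202] [0.6371 0.2135 0.078 ]
100 [280.95927602 182.00452489] [  9  10  17  17 221] [ 0.6224 -0.0631  0.094 ]
well [200.66292135 237.59269663] [  8   6  21  22 356] [0.4674 0.1571 0.02  ]
well [233.88951841 242.05949008] [  7   7  21  21 353] [0.4558 0.0629 0.02  ]
well [267.01724138 246.16666667] [  7   7  21  21 348] [ 0.445  -0.0311  0.02  ]
well [300.07440476 250.29761905] [  7   7  21  21 336] [ 0.4339 -0.1254  0.02  ]
pitch 0.09479979311870533 yaw rackx -6.7429913481303325
[0.4672 0.1574 0.02  ]
[0.4561 0.063  0.02  ]
[ 0.4449 -0.0313  0.02  ]
[ 0.4338 -0.1257  0.02  ]
```

View pics/ov.png

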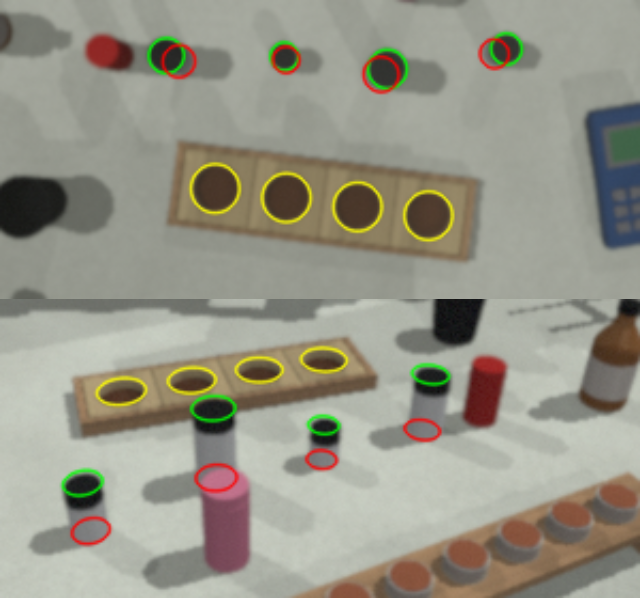

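The overlay fits: every lid and base circle, and every well rim, coincides in both views. First jar: 84.

```bash
python3 -m inch '[[36.5,-35,0,-71,8.7],[36.5,-35,0,-71,8.7],[36.5,-35,0,-71,8.7],[36.5,-35,0,-71,8.7],[36.5,-35,0,-71,8.7],[36.5,-35,0,-71,8.7],[36.5,-35,0,-71,8.7],[36.5,-35,0,-71,8.7],[36.5,-35,0,-71,8.7],[36.5,-35,0,-71,8.7]]'; python3 -m inch '[[0,0,0,0,8.7]]'; python3 -c "
from h import *
s=readout.read_state();print(s['position'],s['tcp_rot'][:,1],s['joint_positions'])"
```

```text
time_s: 0.93
position: [0.5733, 0.2727, 0.2221]
tcp_rot: [[0.124, 0.992, -0.001], [0.992, -0.124, -0.0], [-0.0, -0.001, -1.0]]
force: [1.1, 1.0, 0.0]
opening: 0.995
grasp_force: 0.0
time_s: 1.02
position: [0.579, 0.2684, 0.2222]
tcp_rot: [[0.128, 0.992, 0.005], [0.992, -0.128, -0.002], [-0.002, 0.005, -1.0]]
force: [0.6, 1.6, 0.9]
opening: 1.002
grasp_force: 0.0
[0.57895427 0.26840928 0.22220957] [ 0.99171538 -0.1283392   0.00544621] [14.95906325 31.19058378 80.27718979 -0.22850872 68.28224053 22.41717354]
```

```bash
python3 -m inch '[[3,-3,0,0,8.7],[5.8,-5.5,0,0,8.7],[5.8,-5.5,-3,0,8.7],[5.8,-5.5,-6,0,8.7],[5.8,-5.5,-9,0,8.7],[5.8,-5.5,-10,0,8.7],[5.8,-5.5,-10,0,8.7],[5.8,-5.5,-10,0,8.7]]'
```

```text
time_s: 1.68
position: [0.6304, 0.2197, 0.1225]
tcp_rot: [[0.117, 0.993, -0.001], [0.993, -0.117, -0.0], [-0.0, -0.001, -1.0]]
force: [1.2, -0.3, 0.8]
opening: 1.002
grasp_force: 0.0
```

```bash
python3 -m inch '[[0.7,-0.6,0,0,8.7],[0.7,-0.6,-3,0,8.7],[0.7,-0.6,-6,0,8.7],[0.7,-0.6,-8.7,0,8.7],[0.7,-0.6,-8.7,0,8.7],[0.7,-0.6,-8.7,0,8.7],[0.7,-0.6,-8.7,0,4],[0.7,-0.6,-8.7,0,4],[0.7,-0.6,-8.7,0,4],[0.7,-0.6,-8.7,0,4]]'; python3 -m inch '[[0,0,0,0,3.5],[0,0,0,0,3.5],[0,0,0,0,3.5],[0,0,0,0,3.5],[0,0,0,0,3.5]]'
```

```text
time_s: 2.52
position: [0.6387, 0.2137, 0.0375]
tcp_rot: [[0.118, 0.993, 0.003], [0.993, -0.118, 0.0], [0.001, 0.003, -1.0]]
force: [-0.3, 0.2, -0.6]
opening: 0.781
grasp_force: 0.0
time_s: 2.93
position: [0.6375, 0.2134, 0.0357]
tcp_rot: [[0.118, 0.993, 0.0], [0.993, -0.118, 0.0], [0.0, 0.0, -1.0]]
force: [-0.4, 0.1, 1.3]
opening: 0.503
grasp_force: 30.0
```

```bash
python3 -m inch '[[0,0,2,0,3.5],[0,0,5,0,3.5],[0,0,8,0,3.5],[0,0,11,0,3.5],[-3,-2.5,12,0,3.5],[-6,-5,12,0,3.5],[-9,-7.5,12,0,3.5],[-12,-10,12,0,3.5],[-15,-12.5,12,0,3.5],[-18.2,-15,12,0,3.5]]'; python3 -m inch '[[0,0,0,0,3.5],[0,0,0,0,3.5],[0,0,0,0,3.5]]'; python3 -c "
from h import *
c=cap('scene','a.png');d=cap('top','b.png')
cv2.imwrite('pics/ab.png',np.hstack([c['image'][100:300,100:400],d['image'][120:320,100:400]]))"
```

```text
time_s: 3.77
position: [0.454, 0.0626, 0.1555]
tcp_rot: [[0.117, 0.993, 0.0], [0.993, -0.117, -0.0], [-0.0, 0.0, -1.0]]
force: [1.2, -0.9, -2.4]
opening: 0.502
grasp_force: 30.0
time_s: 4.02
position: [0.4563, 0.0632, 0.1558]
tcp_rot: [[0.119, 0.993, 0.002], [0.993, -0.119, -0.0], [0.0, 0.002, -1.0]]
force: [1.0, 0.8, -1.1]
opening: 0.503
grasp_force: 30.0
```

View pics/ab.png

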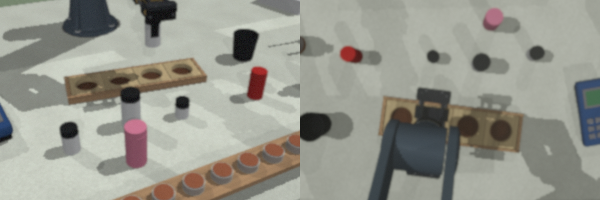

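The jar is held upright (at (152,30) in the crop) above well 2. Lowering.

```bash
python3 -m inch '[[0,0,-3,0,3.5],[0,0,-6,0,3.5],[0,0,-8,0,3.5],[0,0,-9,0,3.5],[0,0,-9.8,0,3.5],[0,0,-10.4,0,3.5],[0,0,-10.7,0,3.5],[0,0,-10.9,0,3.5],[0,0,-10.9,0,3.5],[0,0,-10.9,0,3.5]]'
```

```text
time_s: 4.95
position: [0.456, 0.0634, 0.047]
tcp_rot: [[0.118, 0.993, 0.001], [0.993, -0.118, -0.0], [0.0, 0.001, -1.0]]
force: [-0.6, -0.7, -1.4]
opening: 0.497
grasp_force: 30.0
```

```bash
python3 -m inch '[[0,0,-0.1,0,3.5],[0,0,-0.1,0,4.8],[0,0,-0.1,0,5.5],[0,0,-0.1,0,6],[0,0,-0.1,0,6.5],[0,0,-0.1,0,6.5],[0,0,-0.1,0,6.5],[0,0,2,0,6.5],[0,0,5,0,6.5],[0,0,9,0,7]]'; python3 -m inch '[[4,0.1,3,0,8],[8,0.2,3,0,8],[12,0.3,3,0,8],[16,0.4,3,0,8],[18.5,0.4,1,0,8],[18.5,0.4,-2,0,8],[18.5,0.4,-5,0,8],[18.5,0.4,-5,0,8],[18.5,0.4,-5,0,8]]'
```

```text
time_s: 5.78
position: [0.4534, 0.0635, 0.1357]
tcp_rot: [[0.118, 0.993, -0.006], [0.993, -0.118, 0.001], [-0.0, -0.006, -1.0]]
force: [0.9, 0.2, -0.4]
opening: 0.768
grasp_force: 0.0
time_s: 6.53
position: [0.6384, 0.0676, 0.0846]
tcp_rot: [[0.118, 0.993, -0.006], [0.993, -0.118, 0.0], [-0.0, -0.006, -1.0]]
force: [0.7, 0.5, 0.5]
opening: 0.922
grasp_force: 0.0
```

```bash
python3 -m inch '[[0.2,0,-2,0,8],[0.2,0,-4,0,8],[0.2,0,-5.5,0,8],[0.2,0,-6.4,0,8],[0.2,0,-6.4,0,8],[0.2,0,-6.4,0,6],[0.2,0,-6.4,0,4],[0.2,0,-6.4,0,2.8],[0.2,0,-6.4,0,2.8],[0.2,0,-6.4,0,2.8]]'; python3 -m inch '[[0,0,0,0,2.8],[0,0,0,0,2.8],[0,0,0,0,2.8],[0,0,0,0,2.8],[0,0,0,0,2.8],[0,0,0,0,2.8]]'
```

```text
time_s: 7.37
position: [0.643, 0.0674, 0.0234]
tcp_rot: [[0.118, 0.993, 0.001], [0.993, -0.118, -0.0], [0.0, 0.001, -1.0]]
force: [0.3, 0.3, -0.4]
opening: 0.625
grasp_force: 0.0
time_s: 7.87
position: [0.6424, 0.0674, 0.0226]
tcp_rot: [[0.118, 0.993, -0.0], [0.993, -0.118, 0.0], [-0.0, -0.0, -1.0]]
force: [0.2, -0.1, 2.5]
opening: 0.407
grasp_force: 30.0
```

```bash
python3 -m inch '[[0,0,2,0,2.8],[0,0,5,0,2.8],[0,0,8,0,2.8],[0,0,11,0,2.8],[-3,-2.8,12,0,2.8],[-6,-5.6,12,0,2.8],[-9,-8.4,12,0,2.8],[-12,-11.2,12,0,2.8],[-15,-14,12,0,2.8],[-18,-16.8,12,0,2.8]]'; python3 -m inch '[[-2.9,-2.5,0,0,2.8],[-2.9,-2.5,0,0,2.8],[-2.9,-2.5,0,0,2.8],[-2.9,-2.5,0,0,2.8]]'
```

```text
time_s: 8.7
position: [0.4609, -0.1013, 0.1427]
tcp_rot: [[0.117, 0.993, 0.0], [0.993, -0.117, -0.0], [-0.0, 0.0, -1.0]]
force: [-0.4, -0.8, -0.9]
opening: 0.407
grasp_force: 30.0
time_s: 9.03
position: [0.4342, -0.1258, 0.1427]
tcp_rot: [[0.119, 0.993, 0.001], [0.993, -0.119, -0.0], [-0.0, 0.001, -1.0]]
force: [0.2, -0.1, 0.2]
opening: 0.408
grasp_force: 30.0
```

```bash
python3 -m inch '[[0,0,-3,0,2.8],[0,0,-6,0,2.8],[0,0,-8,0,2.8],[0,0,-9.2,0,2.8],[0,0,-10,0,2.8],[0,0,-10.5,0,2.8],[0,0,-10.8,0,2.8],[0,0,-11,0,2.8],[0,0,-11,0,2.8],[0,0,-11,0,2.8]]'
```

```text
time_s: 9.87
position: [0.434, -0.1257, 0.0331]
tcp_rot: [[0.118, 0.993, 0.001], [0.993, -0.118, -0.001], [-0.001, 0.001, -1.0]]
force: [0.2, -0.2, 0.1]
opening: 0.407
grasp_force: 30.0
```

```bash
python3 -m inch '[[0,0,-0.1,0,3.8],[0,0,-0.1,0,4.5],[0,0,-0.1,0,5.2],[0,0,-0.1,0,6],[0,0,-0.1,0,6],[0,0,-0.1,0,6],[0,0,-0.1,0,6],[0,0,2,0,6],[0,0,5,0,6],[0,0,9,0,7]]'; python3 -m inch '[[3,-1,3,0,8],[7,-3,3,0,8],[10,-4.3,3,0,8],[13.5,-5.8,3,0,8],[17,-7.3,3,0,8],[20,-8.5,3,0,8],[21.9,-9.4,0,0,8],[21.9,-9.4,-3,0,8],[21.9,-9.4,-3,0,8],[21.9,-9.4,-3,0,8]]'
```

```text
time_s: 10.7
position: [0.4317, -0.1247, 0.1217]
tcp_rot: [[0.118, 0.993, -0.006], [0.993, -0.118, 0.003], [0.002, -0.006, -1.0]]
force: [1.2, -0.7, -0.4]
opening: 0.714
grasp_force: 0.0
time_s: 11.53
position: [0.65, -0.2183, 0.09]
tcp_rot: [[0.118, 0.993, -0.006], [0.993, -0.118, 0.003], [0.003, -0.007, -1.0]]
force: [-0.5, 0.2, 0.1]
opening: 0.922
grasp_force: 0.0
```

```bash
python3 -c "
from h import *
c=cap('scene','a2.png');d=cap('top','b2.png')
cv2.imwrite('pics/ab2.png',cv2.resize(np.vstack([c['image'][120:280,100:400],d['image'][150:300,100:400]]),None,fx=1.9,fy=1.9))"
```

```text
(no output)
```

View pics/ab2.png

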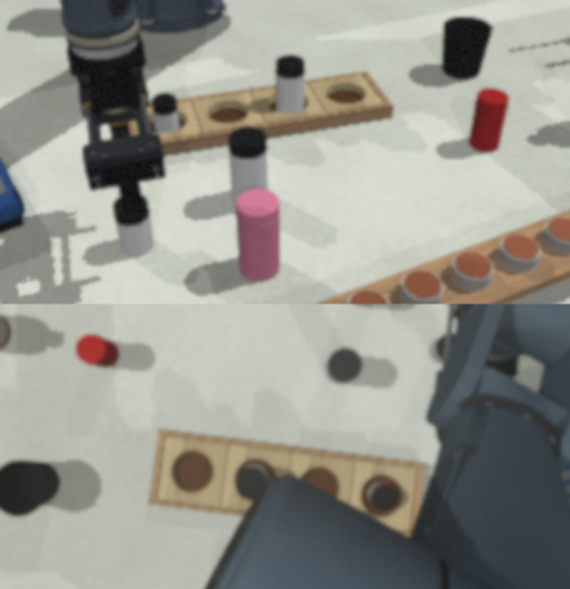

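Jars 84 (at (290,85)) and 52 (at (165,112)) stand in their wells, and the gripper is above jar 68 at (133,225).

```bash
python3 -m inch '[[0.2,-0.1,-2,0,8],[0.2,-0.1,-4,0,8],[0.2,-0.1,-5.5,0,8],[0.2,-0.1,-6.3,0,8],[0.2,-0.1,-6.3,0,8],[0.2,-0.1,-6.3,0,6],[0.2,-0.1,-6.3,0,4],[0.2,-0.1,-6.3,0,3.2],[0.2,-0.1,-6.3,0,3.2],[0.2,-0.1,-6.3,0,3.2]]'; python3 -m inch '[[0,0,0,0,3.2],[0,0,0,0,3.2],[0,0,0,0,3.2],[0,0,0,0,3.2],[0,0,0,0,3.2],[0,0,0,0,3.2]]'
```

```text
time_s: 12.47
position: [0.6549, -0.2208, 0.0305]
tcp_rot: [[0.118, 0.993, 0.001], [0.993, -0.118, -0.001], [-0.001, 0.001, -1.0]]
force: [1.1, -0.5, 0.3]
opening: 0.624
grasp_force: 0.0
time_s: 12.97
position: [0.6545, -0.2206, 0.0297]
tcp_rot: [[0.118, 0.993, 0.0], [0.993, -0.118, -0.0], [-0.0, 0.0, -1.0]]
force: [-0.2, 0.3, 1.7]
opening: 0.455
grasp_force: 30.0
```

```bash
python3 -m inch '[[0,0,2,0,3.2],[0,0,5,0,3.2],[0,0,9,0,3.2],[0,0,13,0,3.2],[-3,2.7,13,0,3.2],[-6,5.4,13,0,3.2],[-9,8.1,13,0,3.2],[-12,10.8,13,0,3.2],[-15,13.5,13,0,3.2],[-18,16.2,13,0,3.2]]'; python3 -m inch '[[-3,2.7,0,0,3.2],[-3,2.7,0,0,3.2],[-3,2.7,0,0,3.2],[-3,2.7,0,0,3.2]]'
```

```text
time_s: 13.8
position: [0.4725, -0.0573, 0.1594]
tcp_rot: [[0.118, 0.993, -0.0], [0.993, -0.118, 0.0], [0.0, -0.0, -1.0]]
force: [-0.2, 0.1, -1.1]
opening: 0.451
grasp_force: 30.0
time_s: 14.13
position: [0.4455, -0.0318, 0.1599]
tcp_rot: [[0.117, 0.993, 0.002], [0.993, -0.117, -0.001], [-0.001, 0.002, -1.0]]
force: [0.6, -0.3, -1.4]
opening: 0.452
grasp_force: 30.0
```

```bash
python3 -m inch '[[0,0,-3,0,3.2],[0,0,-6,0,3.2],[0,0,-8.5,0,3.2],[0,0,-10,0,3.2],[0,0,-11,0,3.2],[0,0,-11.5,0,3.2],[0,0,-11.8,0,3.2],[0,0,-12,0,3.2],[0,0,-12,0,3.2],[0,0,-12,0,3.2]]'
```

```text
time_s: 14.97
position: [0.4455, -0.0321, 0.0401]
tcp_rot: [[0.118, 0.993, 0.002], [0.993, -0.118, -0.001], [-0.0, 0.002, -1.0]]
force: [0.6, -0.2, -1.0]
opening: 0.452
grasp_force: 30.0
```

```bash
python3 -m inch '[[0,0,0,0,4.3],[0,0,0,0,5],[0,0,0,0,5.7],[0,0,0,0,6.4],[0,0,0,0,6.4],[0,0,0,0,6.4],[0,0,2,0,6.4],[0,0,5,0,6.4],[0,0,9,0,7],[0,0,12.5,0,8]]'; python3 -m inch '[[3,-0.5,0,0,8.5],[6,-1,0,0,8.5],[9,-1.6,0,0,8.5],[12,-2.1,0,0,8.5],[15,-2.6,0,0,8.5],[17.8,-3.1,0,0,8.5],[17.8,-3.1,-3,0,8.5],[17.8,-3.1,-3,0,8.5],[17.8,-3.1,-3,0,8.5]]'
```

```text
time_s: 15.8
position: [0.4438, -0.0314, 0.1658]
tcp_rot: [[0.118, 0.993, -0.001], [0.993, -0.118, 0.001], [0.0, -0.002, -1.0]]
force: [0.8, -0.6, -1.2]
opening: 0.812
grasp_force: 0.0
time_s: 16.55
position: [0.6202, -0.0619, 0.1325]
tcp_rot: [[0.118, 0.993, -0.006], [0.993, -0.118, 0.002], [0.001, -0.006, -1.0]]
force: [0.8, -0.1, -0.2]
opening: 0.977
grasp_force: 0.0
```

```bash
python3 -m inch '[[0,-0.1,-2,0,8.5],[0,-0.1,-5,0,8.5],[0,-0.1,-7.5,0,8.5],[0,-0.1,-8.7,0,8.5],[0,-0.1,-8.7,0,8.5],[0,-0.1,-8.7,0,7],[0,-0.1,-8.7,0,5],[0,-0.1,-8.7,0,4],[0,-0.1,-8.7,0,4],[0,-0.1,-8.7,0,4]]'; python3 -m inch '[[0,0,0,0,4],[0,0,0,0,4],[0,0,0,0,4],[0,0,0,0,4],[0,0,0,0,4],[0,0,0,0,4]]'
```

```text
time_s: 17.38
position: [0.6231, -0.0637, 0.0488]
tcp_rot: [[0.118, 0.993, 0.002], [0.993, -0.118, -0.001], [-0.0, 0.002, -1.0]]
force: [0.7, 0.3, 0.3]
opening: 0.682
grasp_force: 0.0
time_s: 17.88
position: [0.623, -0.0637, 0.0481]
tcp_rot: [[0.118, 0.993, 0.001], [0.993, -0.118, -0.0], [-0.0, 0.001, -1.0]]
force: [0.0, 0.6, 4.9]
opening: 0.546
grasp_force: 30.0
```

```bash
python3 -m inch '[[0,0,2,0,4],[0,0,5,0,4],[0,0,9,0,4],[0,0,13,0,4],[-2,2.8,14,0,4],[-4,5.6,14,0,4],[-6,8.5,14,0,4],[-8,11.3,14,0,4],[-10,14.1,14,0,4],[-12,17,14,0,4]]'; python3 -m inch '[[-2,2.8,0,0,4],[-3.6,5.1,0,0,4],[-3.6,5.1,0,0,4],[-3.6,5.1,0,0,4],[-3.6,5.1,0,0,4]]'
```

```text
time_s: 18.72
position: [0.5001, 0.1074, 0.1866]
tcp_rot: [[0.119, 0.993, -0.003], [0.993, -0.119, -0.0], [-0.0, -0.003, -1.0]]
force: [0.5, 0.5, -2.2]
opening: 0.546
grasp_force: 30.0
time_s: 19.13
position: [0.4666, 0.1572, 0.1872]
tcp_rot: [[0.117, 0.993, -0.0], [0.993, -0.117, -0.001], [-0.001, -0.0, -1.0]]
force: [0.6, -0.8, -1.6]
opening: 0.547
grasp_force: 30.0
```

```bash
python3 -m inch '[[0,0,-3,0,4],[0,0,-6,0,4],[0,0,-9,0,4],[0,0,-11,0,4],[0,0,-12,0,4],[0,0,-12.4,0,4],[0,0,-12.7,0,4],[0,0,-12.9,0,4],[0,0,-12.9,0,4],[0,0,-12.9,0,4]]'
```

```text
time_s: 19.97
position: [0.4673, 0.1575, 0.0595]
tcp_rot: [[0.118, 0.993, 0.002], [0.993, -0.118, 0.0], [0.0, 0.002, -1.0]]
force: [0.5, 0.1, -2.6]
opening: 0.545
grasp_force: 30.0
```

```bash
python3 -m inch '[[0,0,-0.1,0,4],[0,0,-0.1,0,5],[0,0,-0.1,0,5.7],[0,0,-0.1,0,6.4],[0,0,-0.1,0,7],[0,0,-0.1,0,7],[0,0,-0.1,0,7],[0,0,2,0,7],[0,0,5,0,7],[0,0,9,0,7]]'; python3 -m inch '[[0,0,4,0,8],[0,0,8,0,8],[0,4,8,0,8],[0,8,8,0,8],[0,12,8,0,8],[0,16,8,0,8],[0,20,8,0,8],[0,24,8,0,8],[0,28,8,0,8],[0,32,8,0,8]]'; python3 -m inch '[[-4,4,0,0,8],[-8,8,0,0,8],[-8,8,0,0,8],[-8,8,0,0,8]]'; python3 - <<'E'
from h import *
c=cap('scene','a3.png');d=cap('top','b3.png')
W=[(.4672,.1574,.1),(.4561,.063,.084),(.4449,-.0313,.068),(.4338,-.1257,.052)]
for (x,y,h),r in zip(W,(.024,.022,.020,.018)):
  for q in(c,d):
    pts=[w2p(q,[x+r*np.cos(a),y+r*np.sin(a),h+.01]) for a in np.linspace(0,6.28,40)]
    cv2.polylines(q['image'],[np.round(np.array(pts)*16).astype(int)],True,(0,255,0),1,cv2.LINE_AA,4)
cv2.imwrite('pics/ab3.png',cv2.resize(np.vstack([c['image'][120:280,100:400],d['image'][150:300,80:380]]),None,fx=1.9,fy=1.9))
E
```

```text
time_s: 20.8
position: [0.4644, 0.1571, 0.1475]
tcp_rot: [[0.118, 0.993, -0.007], [0.993, -0.118, -0.001], [-0.001, -0.006, -1.0]]
force: [0.7, -0.9, -0.9]
opening: 0.803
grasp_force: 0.0
time_s: 21.63
position: [0.4657, 0.4793, 0.2283]
tcp_rot: [[0.118, 0.993, -0.001], [0.993, -0.118, -0.001], [-0.001, -0.0, -1.0]]
force: [0.1, -0.3, -0.4]
opening: 0.924
grasp_force: 0.0
time_s: 21.97
position: [0.3807, 0.5615, 0.2279]
tcp_rot: [[0.111, 0.994, -0.003], [0.994, -0.111, 0.001], [0.001, -0.003, -1.0]]
force: [0.4, 0.7, -0.3]
opening: 0.92
grasp_force: 0.0
```

View pics/ab3.png

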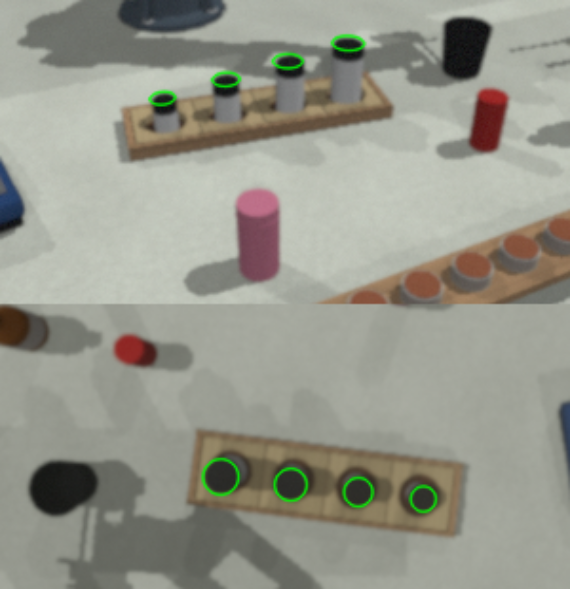

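All four jars stand upright, with their lids (scene crop, (163,98) to (347,44)) matching the predicted seated circles. The beaker and look-alikes have not moved.

```bash
python3 -m inch '[[0,0,0,0,8],[0,0,0,0,8],[0,0,0,0,8]]'; python3 -c "
from rig import bot; print(bot.hand_in())"
```

```text
time_s: 22.32
position: [0.3878, 0.5563, 0.2286]
tcp_rot: [[0.12, 0.993, 0.0], [0.993, -0.12, -0.0], [-0.0, 0.0, -1.0]]
force: [0.1, 0.1, 0.5]
opening: 0.92
grasp_force: 0.0
the job is handed in; nothing more can be done
None
```

The job is handed in at 22.3 s with the 52, 68, 84 and 100 mm jars in wells 4, 3, 2 and 1 (pH meter's end to beaker end), upright and seated in the last camera check and the beaker unmoved; the hand-in returned no verdict.

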